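# Size-sort a walnut and a hazelnut on the nut ramp

### The arm

A 6-joint arm with a two-finger parallel gripper is mounted at the origin on a cart in front of the work surface, level with it; the furniture and walls round the work are solid. World frame = base frame: x ahead of the robot, y to its left, z up, the work surface at z = 0. Lengths are in m, angles in rad, forces in N, time in s.
With the tool pointing down it reaches from about 0.35 to 0.725 m from the base axis. Payload 6 kg.
Tool frame: the origin (TCP) lies midway between the tips of the shut fingers; the grasp point (between the pads) lies 19 mm behind it (r.grip_point_offset is the distance from the TCP to the grasp point, in m); z points along the fingers, y is the line along which they close (so a half turn about z gives the same grasp; the last joint's range is limited). The gripper opens to 85 mm and grips with 20 to 120 N. Pads are 22 mm wide; open, the fingers measure 114 mm over their backs; the gripper's body (76 mm by 85 mm) begins 54 mm behind the grasp point. The pads swing forward as they close: fully open they stand 13 mm farther back than shut.
Start: joints at [0.334, 0.04, 0.085, 0, -1.615, -0.334], TCP at [0.6, 0, 0.231] pointing down, gripper open.
Joint ranges: [-2.56, 2.56], [-1.29, 2.01], [-1.08, 1.49], [-3.29, 1.98], [-2.81, -0.18], [-2.99, 2.99]. Speed limits (rad/s): [2.57, 2.57, 3.01, 3.14, 3.14, 3.14].

### API

Orientations are given as a unit quaternion [w, x, y, z].
In Python, from plant import r gives the robot as it stands.
- The arm moves only by the tool send_rows, never from a script. Its arguments are lists of equal length, an entry for each row: "fingers": the finger opening in cm, from 0 to 8.54; "offset": the shift along the tool's x, y, z in cm, a list of three; "delta_rot": the turn, a rotation vector about the tool's x, y, z in rad, a list of three. In form: {"fingers": [fingers, ...], "offset": [[tx, ty, tz], ...], "delta_rot": [[wx, wy, wz], ...]}. A call has exactly 10 rows; each row shifts and turns the commanded pose from where the row before left it, along the tool's axes as they then stand; what a row does not reach is not made up. A row lasts 1/12 s, in which the tool goes at most 41.7 mm and 7.16 degrees, less where a joint would pass 70% of its speed; a pose out of reach is approached as far as the arm can. A call with a gripper value outside its range is refused whole. The fingers move at their own pace and stop on an object; the grip force is fixed at half the most. Time passes only in rows, so rows that do not move let the fingers close, or fill a call up. It gives the time, the measured TCP pose, the force, the opening and the grip force at its end, in the units of the state.
- r.observe(): the state, without advancing time (a new reading comes with each control period).
- r.snapshot(name): name is "scene" or "side" or "wrist"; returns a dict with "image" (420x560x3 uint8, red, green, blue), "K" (3x3 intrinsics, pixels), "R" (3x3) and "t" (3): a world point X has camera coordinates R X + t. Camera axes: x right, y down, z forward; pixel columns grow to the right and rows downward; lengths in m; the calibration is good to about 2 mm. The wrist camera is an equidistant fisheye: a pixel r from the principal point sees the ray r / f radians off the axis. A picture is of the moment at which its call begins. There is no depth.
- r.finish_job(): hands the job in; it is judged then, once.
The state is a dict: "time": time; "joint_pos": joint angles; "joint_velocities": joint speeds; "joint_efforts": joint torques, N m; "position": TCP position; "ee_rot": TCP orientation; "force": force on the tool from outside, world axes, zero at the start; "wrist_torque": the same for the moment, N m; "gripper_width": finger opening in m; "finger_force": force on a finger pad.
Only numpy, scipy, OpenCV 4.12 (cv2) and the standard library are available. Lean on these libraries where they do the work, as an engineer would, in place of code of your own. Each camera call takes 0.05 s, during which the arm holds its last target. There are 200 camera calls.

### The job

A hazelnut already waits in the tip tray at the high end of the wooden nut sorter. Put the single walnut that lies on the worktop into the tray with it, then lift the tray by its red knob so that both nuts roll down the ramp, the hazelnut dropping through the narrow slot and the walnut into the wide hole, and let the tray down again. Leave the tea light, the salt shaker and the small cup where they are.

Things in the scene. Friction and masses are not known exactly. Their poses are not given: they have to be found in the camera images.
- sorter: Nut sorter of wood, 370 mm long with its tray, 106 wide, 140 high, fixed on the worktop. Origin on the worktop below the tray's hinge; +x points downhill, z up, y across. In this frame the ramp, a shallow V funnelling to a lane 44 mm wide, falls at 18 deg from x = 0 (112 mm high in the middle) to an end stop at x = 204 mm; the tip tray is at its high end, x = -90 to 0.
- tray_in (a point): Middle of the tip tray's floor line, at x = -45, y = 0, z = 117 mm in the sorter's frame at rest. The tray is a V trough (sides at 29 deg) that keeps nuts in one line, 85 mm long inside (sorter's x), 64 mm wide at the top, open above and to the ramp; its floor falls 12 mm from hinge to back, so nuts stay at the back. Its walls end 20 to 30 mm above this point.
- narrow_slot (a point): Middle of the pocket floor under the slot, 28 mm wide, in the upper part of the ramp (sorter's x = 75, y = 0, z = 45 mm). The pocket reaches 46 mm up- and downhill of it. The hazelnut falls through this slot; the walnut rides over it.
- wide_hole (a point): Middle of the pocket floor under the hole, 44 mm wide and 57 long, at the low end of the ramp (sorter's x = 166, y = 0, z = 6 mm). The pocket reaches 38 mm up- and downhill of it. The walnut falls through this hole.
- tray (a joint): Tip of the tray in rad: 0 at rest (leaning back 8 deg, nuts stay in), grows to 0.8 as the knob end is lifted. The hinge axis is the sorter's y axis at x = 0, z = 123 mm. Its floor is level at 0.14; at about 0.6 the nuts roll out well. The tray (150 g) is free to turn and falls back to 0 when let go.
- tray_knob (a point): Centre of the red ball knob, 24 mm in diameter, behind the tray: at rest at x = -135, y = 0, z = 133 mm in the sorter's frame. Below it are an 8 mm stem and an arm 12 mm wide along the sorter's x, its top 21 mm below the knob's centre. Both sides across (sorter's y) are free: pinched so from above, it turns between the fingers as the tray swings.
- walnut_center (a point): Centre of the single walnut, a light brown wrinkled nut about 35 mm in diameter, 14 g; at the start it lies on the worktop (centre at z = 18 mm). (The walnuts in the carved bowl and the glass jar are fixed and not meant.)
- hazelnut_center (a point): Centre of the hazelnut, smooth brown, about 20 mm in diameter, 10 g; at the start it lies on the floor line near the back of the tip tray.
- tea_light: Bystander: tea light, 38 mm in diameter, 15 mm high; origin at the centre of its underside.
- salt_shaker: Bystander: glass salt shaker with steel top, 44 mm in diameter, 90 mm high; origin at the centre of its underside.
- espresso_cup: Bystander: small brown cup with ear, 67 x 94 mm, 58 mm high; origin at the centre of its underside.
- walnut: The same walnut as a body; its frame turns as it rolls, so use its centre.
- hazelnut: The same hazelnut as a body; its frame turns as it rolls, so use its centre.

How it is judged:
By the outcome, as a careful person would: the job done as asked, in the order asked, and still so for the second after the job is handed in, with the robot touching nothing.
It also fails if it takes over 61 s, if anything falls off the work surface, if the arm or the gripper's body presses on something with over 40 N, if the wrist force passes 120 N, or if a joint passes its speed limit or range.

## Working session

There is one attempt and no reset: what is moved stays moved. The work goes in short steps, Python scripts to look and compute and a tool call to move; the robot and the scene stay as the last step left them, time stands still between calls to the robot, and variables do not carry over. Pictures are saved under pics/ and viewed, at most 12 in all, crops included, and the job is handed in when it is done.

Besides the shell and the picture viewer there is one more tool, called after ">>>" as name(argument=value, ...) on one line, values as JSON. send_rows: Moves the arm, as the interface text tells. Its arguments: {"type":"object","properties":{"fingers":{"type":"array"},"offset":{"type":"array"},"delta_rot":{"type":"array"}},"required":["fingers","offset","delta_rot"]}

```bash
mkdir -p pics; cat > h.py <<'E'
import numpy as np, cv2
from plant import r
def snap(n,f):
    s=r.snapshot(n); cv2.imwrite('pics/'+f,cv2.cvtColor(s['image'],cv2.COLOR_RGB2BGR)); np.savez('pics/'+f+'.npz',**s); return s
def ray(s,u,v,fish=False):
    K,R,t=s['K'],s['R'],s['t']; x=(u-K[0,2])/K[0,0]; y=(v-K[1,2])/K[1,1]
    if fish:
        th=np.hypot(x,y); d=np.array([x/th*np.sin(th),y/th*np.sin(th),np.cos(th)])
    else: d=np.array([x,y,1.])
    d=R.T@d; return -R.T@t, d/np.linalg.norm(d)
def onz(s,u,v,z,fish=False):
    o,d=ray(s,u,v,fish); return o+d*(z-o[2])/d[2]
def tri(a,b):
    (o1,d1),(o2,d2)=a,b; A=np.stack([d1,-d2],1); k=np.linalg.lstsq(A,o2-o1,rcond=None)[0]
    p,q=o1+k[0]*d1,o2+k[1]*d2; return (p+q)/2,np.linalg.norm(p-q)
def proj(s,X):
    c=s['R']@np.asarray(X)+s['t']; p=s['K']@c; return p[:2]/p[2]
E
python3 - <<'E'
from h import *
a=snap('scene','a.png');b=snap('side','b.png');c=snap('wrist','c.png')
for s in (a,b,c): print(s['K'].ravel(),-s['R'].T@s['t'])
E
```

```text
[487.90894861   0.         276.29159978   0.         487.90894861
 210.50525797   0.           0.           1.        ] [-0.41131118 -0.91485395  0.67503528]
[392.28592607   0.         281.47528082   0.         392.28592607
 209.92143914   0.           0.           1.        ] [-0.18187725  0.50889948  0.54083656]
[325.1922621    0.         282.40900484   0.         325.1922621
 209.90433622   0.           0.           1.        ] [ 0.60109768 -0.07425204  0.37215924]
```

View pics/a.png

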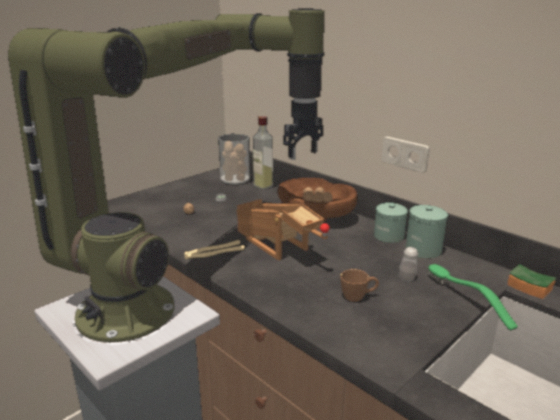

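View pics/b.png

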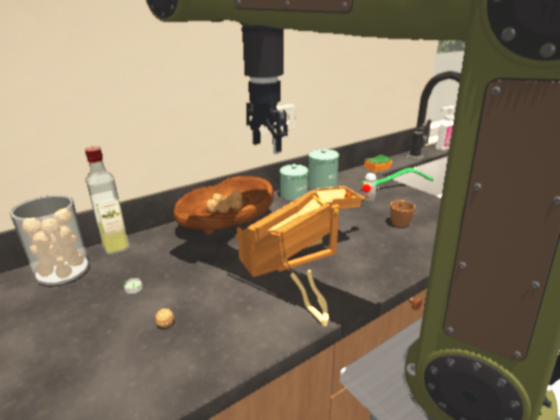

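View pics/c.png

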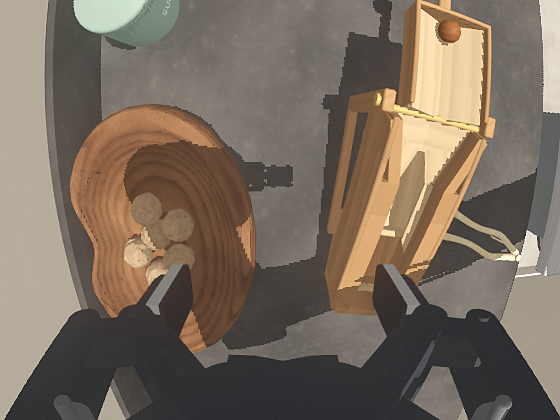

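The scene view shows the walnut at about (188,208) and the knob at (325,228); the side view shows them at (165,318) and (367,188). In the wrist view the hazelnut is at (449,31) and the hinge line runs from about (385,105) to (485,130). The sorter's low end is toward +y.

```bash
cat >> h.py <<'E'
def blob(s,box,f):
    x0,y0,x1,y1=box; im=s['image'][y0:y1,x0:x1]; hsv=cv2.cvtColor(np.ascontiguousarray(im),cv2.COLOR_RGB2HSV)
    m=f(hsv).astype(np.uint8); n,l,st,c=cv2.connectedComponentsWithStats(m); i=1+np.argmax(st[1:,4])
    return c[i]+[x0,y0],st[i]+[x0,y0,0,0,0]
red=lambda h:((h[...,0]<5)|(h[...,0]>174))&(h[...,1]>190)&(h[...,2]>120)
nut=lambda h:(h[...,0]<25)&(h[...,1]>90)&(h[...,2]>80)
E
python3 - <<'E'
from h import *
a,b,c=[np.load(f'pics/{k}.png.npz') for k in 'abc']
ka,s1=blob(a,(310,215,340,242),red);kb,s2=blob(b,(355,178,380,200),red)
print('knob',ka,s1,kb,s2,tri(ray(a,*ka),ray(b,*kb)))
wa,s1=blob(a,(175,196,202,222),nut);wb,s2=blob(b,(145,300,188,335),nut)
print('wal',wa,s1,wb,s2,tri(ray(a,*wa),ray(b,*wb)),onz(a,*wa,.018),onz(b,*wb,.018))
print('knob on z', onz(a,*ka,.133),onz(b,*kb,.133))
print('haz',onz(c,449,31,.125,True))
print('hinge',onz(c,388,100,.125,True),onz(c,487,128,.125,True))
print('low end corners',onz(c,328,307,.07,True),onz(c,408,313,.07,True))
print('tea',onz(b,133,287,.01),'salt',onz(a,408,265,.045),'cup',onz(a,353,285,.03))
print(r.observe())
E
```

```text
knob [327. 227.] [327 227   1   1   1] [365.87804878 187.87804878] [363 185   7   7  41] (array([ 0.45975676, -0.21369164,  0.13225461]), np.float64(0.005179994038305161))
wal [188.26760563 207.78873239] [184 203   9  11  71] [164.23584906 317.67610063] [155 308  20  20 318] (array([0.43054713, 0.35860563, 0.01767719]), np.float64(0.0011252255879093966)) [0.43104685 0.35879405 0.018     ] [0.42930476 0.35884    0.018     ]
knob on z [ 0.46347078 -0.21183966  0.133     ] [ 0.45379905 -0.20849887  0.133     ]
haz [ 0.46423222 -0.15210767  0.125     ]
hinge [ 0.5190384  -0.08787331  0.125     ] [ 0.42350088 -0.07311483  0.125     ]
low end corners [0.54992633 0.13051145 0.07      ] [0.45164504 0.14553374 0.07      ]
tea [0.57361849 0.37640548 0.01      ] salt [ 0.58221384 -0.38432004  0.045     ] cup [ 0.42744069 -0.32948462  0.03      ]
{'time': 0.15, 'joint_pos': array([ 3.33714473e-01,  4.06990031e-02,  8.40490262e-02, -3.00908091e-04,
       -1.61550278e+00, -3.33686425e-01]), 'joint_velocities': array([ 0.0006579 , -0.00045753,  0.00177726,  0.00256735, -0.00072624,
        0.00072138]), 'joint_efforts': array([-1.71928452e-03, -3.68610263e+01,  3.47691929e+01,  6.93625420e+00,
       -4.38957781e-03, -4.53315295e-06]), 'position': array([5.99752751e-01, 5.94520381e-05, 2.30505825e-01]), 'ee_rot': array([ 5.44588675e-04,  7.07121209e-01, -7.07092011e-01, -4.31271029e-04]), 'force': array([-0.09449168, -0.53159338,  0.87582599]), 'wrist_torque': array([-0.002275  , -0.03424972,  0.01964834]), 'finger_force': 0.0, 'gripper_width': 0.08528911696789021}
```

The knob is near (0.453,-0.21) and the walnut at (0.430,0.359,0.018), which matches its known height. Sorter yaw puts downhill at about (0.14,0.99). I'm moving over the walnut.

>>> send_rows(fingers=[8.5,8.5,8.5,8.5,8.5,8.5,8.5,8.5,8.5,8.5], offset=[[-2,1,0],[-3,1.5,0],[-3,1.5,0],[-3,1.5,0],[-3,1.5,0],[-3,1.5,0],[-3,1.5,0],[-3,1.5,0],[-3,1.5,0],[-2,1,0]], delta_rot=[[0,0,0],[0,0,0],[0,0,0],[0,0,0],[0,0,0],[0,0,0],[0,0,0],[0,0,0],[0,0,0],[0,0,0]])

```text
time: 0.98
position: [0.4584, 0.2821, 0.2309]
ee_rot: [0.0, 0.708, -0.707, -0.0]
force: [-0.0, -0.7, 0.1]
gripper_width: 0.0849
finger_force: 0.0
```

>>> send_rows(fingers=[8.5,8.5,8.5,8.5,8.5,8.5,8.5,8.5,8,7], offset=[[-2.5,1,0],[-2.5,1,0],[-2,0.5,0],[-0.9,0,1],[0,0,2],[0,0,3],[0,0,3],[0,0,2],[0,0,1],[0,0,0]], delta_rot=[[0,0,0],[0,0,0],[0,0,0],[0,0,0],[0,0,0],[0,0,0],[0,0,0],[0,0,0],[0,0,0],[0,0,0]])

```text
time: 1.82
position: [0.4342, 0.3575, 0.108]
ee_rot: [-0.003, -0.707, 0.707, -0.0]
force: [-0.1, 0.1, -0.6]
gripper_width: 0.071
finger_force: 0.0
```

```bash
python3 - <<'E'
from h import *
d=snap('wrist','d.png'); o=r.observe(); print(o['position'],o['ee_rot'],o['gripper_width'],o['time'])
p,s=blob(d,(150,60,420,330),nut); print(p,s,onz(d,*p,.018,True))
E
```

```text
[0.4349699  0.35830171 0.11051546] [-9.76591977e-04 -7.07003405e-01  7.07209375e-01 -3.61841753e-04] 0.06989934591680957 1.8667Traceback (most recent call last):
  File "<stdin>", line 3, in <module>
  File "h.py", line 20, in blob
    m=f(hsv).astype(np.uint8); n,l,st,c=cv2.connectedComponentsWithStats(m); i=1+np.argmax(st[1:,4])
                                                                                 ~~~~~~~~~^^^^^^^^^^
    return _wrapfunc(a, 'argmax', axis=axis, out=out, **kwds)
    return bound(*args, **kwds)
ValueError: attempt to get argmax of an empty sequence
```

View pics/d.png

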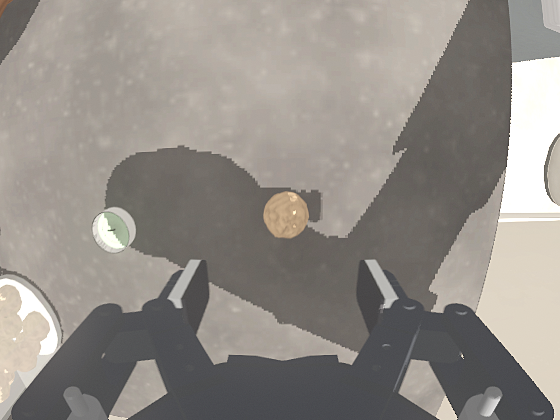

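The walnut is alone at (286,215) between the finger directions, and the tea light at (114,230) is well clear.

```bash
python3 - <<'E'
from h import *
d=np.load('pics/d.png.npz'); print(onz(d,286,215,.018,True), -d['R'].T@d['t'], d['R'][2])
c=np.load('pics/c.png.npz'); print(c['R'][2])
E
```

```text
[0.43231563 0.35725059 0.018     ] [0.43575282 0.28377544 0.25010353] [-0.0031076   0.28680134 -0.95798504]
[-0.00155343  0.29060906 -0.95684061]
```

>>> send_rows(fingers=[7,7,7,7,7,7,7,7,6,5], offset=[[0,0.3,0.5],[0,0,1],[0,0,2],[0,0,2],[0,0,2],[0,0,1.5],[0,0,1],[0,0,0.7],[0,0,0],[0,0,0]], delta_rot=[[0,0,0],[0,0,0],[0,0,0],[0,0,0],[0,0,0],[0,0,0],[0,0,0],[0,0,0],[0,0,0],[0,0,0]])

```text
time: 2.7
position: [0.4323, 0.3594, 0.0049]
ee_rot: [-0.0, 0.707, -0.707, 0.0]
force: [1.1, 0.4, 0.5]
gripper_width: 0.0507
finger_force: 0.0
```

>>> send_rows(fingers=[4.5,4,3.5,3,3,3,3,3,3,3], offset=[[0,0,0],[0,0,0],[0,0,0],[0,0,0],[0,0,0],[0,0,0],[0,0,0],[0,0,0],[0,0,0],[0,0,0]], delta_rot=[[0,0,0],[0,0,0],[0,0,0],[0,0,0],[0,0,0],[0,0,0],[0,0,0],[0,0,0],[0,0,0],[0,0,0]])

```text
time: 3.53
position: [0.4324, 0.3595, 0.0055]
ee_rot: [-0.001, 0.707, -0.707, 0.0]
force: [-1.2, -0.4, 5.8]
gripper_width: 0.0311
finger_force: 49.8
```

>>> send_rows(fingers=[3,3,3,3,3,3,3,3,3,3], offset=[[0,0,-1],[0,0,-2],[0,0,-3],[0,0,-3],[0,0,-3],[0,0,-3],[0,0,-3],[0,0,-3],[0,0,-2],[1,0,-1]], delta_rot=[[0,0,0],[0,0,0],[0,0,0],[0,0,0],[0,0,0],[0,0,0],[0,0,0],[0,0,0],[0,0,0],[0,0,0]])

```text
time: 4.37
position: [0.4324, 0.3499, 0.2478]
ee_rot: [-0.002, 0.707, -0.707, -0.0]
force: [-0.6, 0.8, -0.2]
gripper_width: 0.0312
finger_force: 49.6
```

>>> send_rows(fingers=[3,3,3,3,3,3,3,3,3,3], offset=[[2,0,0],[2.5,-0.4,0],[2.5,-0.4,0],[2.5,-0.4,0],[2.5,-0.4,0],[2.5,-0.4,0],[2.5,-0.4,0],[2.5,-0.4,0],[2.5,-0.4,0],[2.5,-0.4,0]], delta_rot=[[0,0,0],[0,0,0],[0,0,0],[0,0,0],[0,0,0],[0,0,0],[0,0,0],[0,0,0],[0,0,0],[0,0,0]])

```text
time: 5.2
position: [0.4674, 0.1023, 0.2437]
ee_rot: [0.0, 0.707, -0.707, -0.0]
force: [0.7, 0.1, 0.2]
gripper_width: 0.0311
finger_force: 49.6
```

>>> send_rows(fingers=[3,3,3,3,3,3,3,3,3,3], offset=[[2.5,0,0],[2.5,0,0],[2.5,0,0],[2.5,0,0],[2,0,0],[1.5,0,0],[1,0,0],[0.5,0,0],[0,0,0],[0,0,0]], delta_rot=[[0,0,0],[0,0,0],[0,0,0],[0,0,0],[0,0,0],[0,0,0],[0,0,0],[0,0,0],[0,0,0],[0,0,0]])

```text
time: 6.03
position: [0.4679, -0.0458, 0.244]
ee_rot: [-0.0, -0.707, 0.707, 0.0]
force: [0.0, 0.1, 0.6]
gripper_width: 0.0312
finger_force: 49.6
```

```bash
python3 - <<'E'
from h import *
d=snap('wrist','e.png'); o=r.observe(); print(o['position'],o['ee_rot'],o['gripper_width'],o['time'])
E
```

```text
[ 0.46792199 -0.04546069  0.24408281] [ 9.38725289e-05  7.07281013e-01 -7.06932472e-01 -1.96522418e-04] 0.030619162063497924 6.0833
```

View pics/e.png

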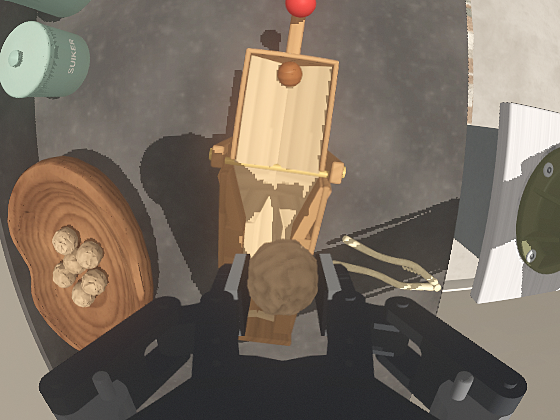

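The walnut is held. Knob at (301,4), hazelnut (290,74), tray back rim corners (248,50) and (337,63), hinge rod ends (224,158) and (342,173).

```bash
python3 - <<'E'
from h import *
d=np.load('pics/e.png.npz')
P=lambda u,v,z:onz(d,u,v,z,True)
k=P(301,4,.133);hz=P(290,74,.123);h1=P(218,158,.123);h2=P(345,173,.123);b1=P(248,50,.14);b2=P(337,63,.14)
print(k,hz,h1,h2,(h1+h2)/2,b1,b2,(b1+b2)/2)
m=(h1+h2)/2
for v in (m-k,m-hz,m-(b1+b2)/2): print(np.degrees(np.arctan2(v[0],v[1])),np.hypot(v[0],v[1]))
v=h1-h2; print(np.degrees(np.arctan2(-v[1],v[0])))
E
```

```text
[ 0.45450263 -0.20916113  0.133     ] [ 0.46286282 -0.15257035  0.123     ] [ 0.52188194 -0.0849002   0.123     ] [ 0.41697631 -0.07220298  0.123     ] [ 0.46942913 -0.07855159  0.123     ] [ 0.49441777 -0.16953818  0.14      ] [ 0.42813486 -0.15994926  0.14      ] [ 0.46127631 -0.16474372  0.14      ]
6.5196668595750165 0.13145969104532185
5.069512850658477 0.07430943923250177
5.403463847526239 0.0865768553805553
6.901208276093383
```

Yaw is about 7° and the hinge is near (0.471,-0.076). I'll turn the gripper so the fingers lie along the tray and bring the walnut over sorter x ≈ -25.

>>> send_rows(fingers=[3,3,3,3,3,3,3,3,3,3], offset=[[1.2,0,0],[2.2,0,0],[2.2,0,0],[0,0,0],[0,0,0],[0,0,0],[0,0,0],[0,0,0],[0,0,0],[0,0,0]], delta_rot=[[0,0,0],[0,0,0],[0,0,0],[0,0,-0.11],[0,0,-0.11],[0,0,-0.11],[0,0,-0.11],[0,0,-0.11],[0,0,-0.11],[0,0,-0.11]])

```text
time: 6.92
position: [0.4681, -0.1011, 0.2441]
ee_rot: [0.0, 0.922, -0.387, -0.0]
force: [-0.1, -0.1, -0.4]
gripper_width: 0.0308
finger_force: 49.6
```

>>> send_rows(fingers=[3,3,3,3,3,3,3,3,3,3], offset=[[0,0,0],[0,0,0],[0,0,0],[0,0,0],[0,0,0],[0,0,0],[0,0,1],[0,0,2],[0,0,1],[0,0,0]], delta_rot=[[0,0,-0.11],[0,0,-0.11],[0,0,-0.11],[0,0,-0.11],[0,0,-0.11],[0,0,-0.11],[0,0,-0.02],[0,0,0],[0,0,0],[0,0,0]])

```text
time: 7.75
position: [0.4668, -0.1013, 0.2008]
ee_rot: [0.0, 0.998, -0.061, -0.003]
force: [0.6, 0.2, -0.5]
gripper_width: 0.0311
finger_force: 49.6
```

```bash
python3 - <<'E'
from h import *
from scipy.spatial.transform import Rotation as Ro
d=snap('wrist','f.png'); o=r.observe(); q=o['ee_rot']; R=Ro.from_quat([*q[1:],q[0]]).as_matrix()
print(o['position'],R,o['gripper_width'],o['time'])
dd=np.array([.122,.9925,0]); n=(R.T@(np.array([.471,-.076,0])-.025*dd-o['position']+[0,0,.135]))*100; print(n)
E
```

```text
[ 0.46731913 -0.10170418  0.20271937] [[ 9.92609249e-01 -1.21316755e-01 -3.02045939e-03]
 [-1.21318460e-01 -9.92613561e-01 -3.87164902e-04]
 [-2.95117936e-03  7.50740943e-04 -9.99995363e-01]] 0.030911904848385595 7.8
[ 0.07178768 -0.10124718  6.77168031]
```

View pics/f.png

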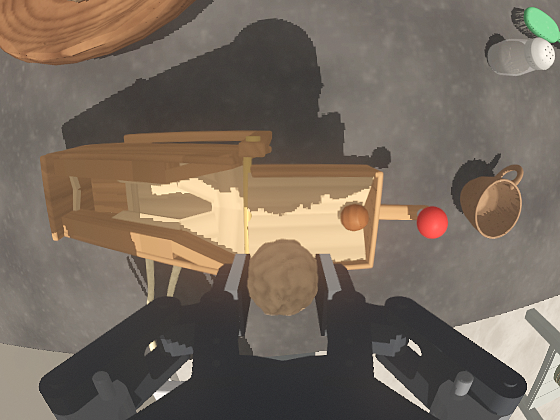

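The fingers are aligned with the tray axis; hazelnut at (355,217), knob at (432,222). I'm lowering and releasing with a small opening.

>>> send_rows(fingers=[3,3,3,3,3,3,3,3,3,3], offset=[[0,-0.1,0.5],[0,0,1],[0,0,1.2],[0,0,1.2],[0,0,1],[0,0,0.8],[0,0,0.6],[0,0,0.4],[0,0,0],[0,0,0]], delta_rot=[[0,0,0],[0,0,0],[0,0,0],[0,0,0],[0,0,0],[0,0,0],[0,0,0],[0,0,0],[0,0,0],[0,0,0]])

```text
time: 8.63
position: [0.4682, -0.1011, 0.1375]
ee_rot: [0.0, 0.998, -0.06, 0.0]
force: [0.0, -0.4, -0.2]
gripper_width: 0.0311
finger_force: 49.6
```

```bash
python3 - <<'E'
from h import *
d=np.load('pics/f.png.npz'); print('knob',onz(d,432,222,.133,True),'haz',onz(d,355,217,.124,True),'salt',onz(d,505,55,.045,True),'cup',onz(d,495,205,.03,True))
o=r.observe(); print(o['position'],o['force'])
E
```

```text
knob [ 0.45522584 -0.21075868  0.133     ] haz [ 0.46345368 -0.15359738  0.124     ] salt [ 0.59237447 -0.35429501  0.045     ] cup [ 0.42165589 -0.34703952  0.03      ]
[ 0.46819551 -0.10108744  0.13747977] [ 0.04696807 -0.4428144  -0.22005176]
```

>>> send_rows(fingers=[3,3,3.3,3.6,3.9,4.2,4.4,4.4,4.4,4.4], offset=[[0,0,0.2],[0,0,0],[0,0,0],[0,0,0],[0,0,0],[0,0,0],[0,0,0],[0,0,0],[0,0,0],[0,0,0]], delta_rot=[[0,0,0],[0,0,0],[0,0,0],[0,0,0],[0,0,0],[0,0,0],[0,0,0],[0,0,0],[0,0,0],[0,0,0]])

```text
time: 9.47
position: [0.4681, -0.101, 0.1353]
ee_rot: [0.0, 0.998, -0.06, -0.0]
force: [0.4, -0.6, 0.6]
gripper_width: 0.0444
finger_force: 0.0
```

>>> send_rows(fingers=[4.4,4.4,4.4,4.4,4.4,4.4,4.4,4.4,4.4,4.4], offset=[[0,0,-0.5],[0,0,-1],[0,0,-1.5],[0,0,-2],[0,0,-2],[0,0,-2],[0,0,-1.5],[0,0,-1],[0,0,-0.5],[0,0,0]], delta_rot=[[0,0,0],[0,0,0],[0,0,0],[0,0,0],[0,0,0],[0,0,0],[0,0,0],[0,0,0],[0,0,0],[0,0,0]])

```text
time: 10.3
position: [0.4684, -0.101, 0.2565]
ee_rot: [-0.0, 0.998, -0.06, 0.001]
force: [-0.1, -0.5, 0.6]
gripper_width: 0.0439
finger_force: 0.0
```

```bash
python3 - <<'E'
from h import *
d=snap('wrist','g.png'); o=r.observe(); print(o['position'],o['gripper_width'],o['time'],o['joint_pos'])
E
```

```text
[ 0.46813746 -0.10090604  0.25528031] 0.04416071163207088 10.35 [ 2.10307350e-01 -2.81135073e-01 -1.64749650e-01 -2.57303536e-04
 -1.68708682e+00  1.23964525e+00]
```

View pics/g.png

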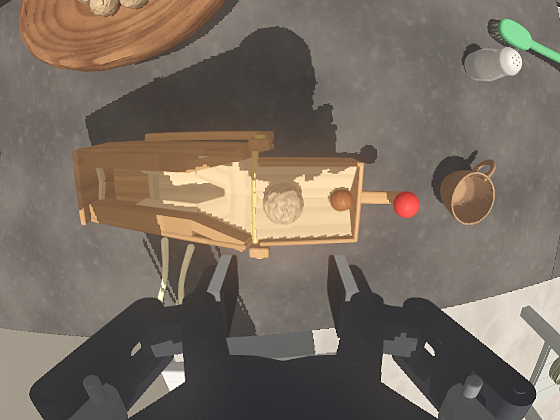

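The walnut rests in the tray at (283,201), with the hazelnut behind it at (341,200) and the knob at (406,205). Next I'll go above the knob and turn the fingers across it.

>>> send_rows(fingers=[4.4,4.4,4.4,4.4,4.4,4.4,4.4,4.4,4.4,4.4], offset=[[0,2,0],[0,3,0],[0,3,0],[0,2,0],[0,1.1,0],[0,0,0],[0,0,0],[0,0,0],[0,0,0],[0,0,0]], delta_rot=[[0,0,0],[0,0,0],[0,0,0],[0,0,0],[0,0,0.11],[0,0,0.11],[0,0,0.11],[0,0,0.11],[0,0,0.11],[0,0,0.11]])

```text
time: 11.18
position: [0.4543, -0.2111, 0.2538]
ee_rot: [0.0, 0.924, -0.383, -0.001]
force: [0.5, -0.4, -0.2]
gripper_width: 0.0441
finger_force: 0.0
```

>>> send_rows(fingers=[4.4,4.4,4.4,4.4,4.4,4.4,4.4,5,5,5], offset=[[0,0,0],[0,0,0],[0,0,0],[0,0,0],[0,0,0],[0,0,0],[0,0,0],[0,0,0],[0,0,1],[0,0,0]], delta_rot=[[0,0,0.11],[0,0,0.11],[0,0,0.11],[0,0,0.11],[0,0,0.11],[0,0,0.11],[0,0,0.11],[0,0,0.11],[0,0,0.03],[0,0,0]])

```text
time: 12.02
position: [0.454, -0.2107, 0.2423]
ee_rot: [-0.001, -0.663, 0.749, 0.002]
force: [0.6, 0.3, -1.2]
gripper_width: 0.0496
finger_force: 0.0
```

```bash
python3 - <<'E'
from h import *
from scipy.spatial.transform import Rotation as Ro
d=snap('wrist','k.png'); o=r.observe(); q=o['ee_rot']; R=Ro.from_quat([*q[1:],q[0]]).as_matrix()
p,s=blob(d,(180,120,400,360),red); k=onz(d,*p,.133,True)
g=np.load('pics/g.png.npz'); print(onz(g,406,205,.133,True),p,s,k)
print(o['position'],R[:,:2],o['gripper_width'],o['time'])
for K in (k,np.array([.455,-.2108,0])): K[2]=.119; print(R.T@(K-o['position'])*100)
E
```

```text
Traceback (most recent call last):
  File "h.py", line 20, in blob
    m=f(hsv).astype(np.uint8); n,l,st,c=cv2.connectedComponentsWithStats(m); i=1+np.argmax(st[1:,4])
                                                                                 ~~~~~~~~~^^^^^^^^^^
ValueError: attempt to get argmax of an empty sequence
```

```bash
sed -i 's/^red=.*/red=lambda h:((h[...,0]<6)|(h[...,0]>172))\&(h[...,1]>150)\&(h[...,2]>90)/' h.py; python3 - <<'E'
from h import *
from scipy.spatial.transform import Rotation as Ro
d=np.load('pics/k.png.npz'); o=r.observe(); q=o['ee_rot']; R=Ro.from_quat([*q[1:],q[0]]).as_matrix()
g=np.load('pics/g.png.npz'); print(onz(g,406,205,.133,True))
print(o['position'],R[:,:2],o['gripper_width'],o['time'])
p,s=blob(d,(180,120,400,400),red); k=onz(d,*p,.133,True); print(p,s,k)
for K in (k,np.array([.455,-.2108,0])): K[2]=.119; print(R.T@(K-o['position'])*100)
E
```

```text
[ 0.45446951 -0.21041019  0.133     ]
[ 0.45402475 -0.21087013  0.24321969] [[-1.18644170e-01 -9.92930047e-01]
 [-9.92936757e-01  1.18641868e-01]
 [-3.97782144e-04  3.74556117e-03]] 0.05018232870266228 12.0667
[281.85347432 207.05135952] [268 193  29  29 662] [ 0.45509108 -0.21101915  0.133     ]
[ 7.08649333e-03 -1.54173953e-01  1.24214766e+01]
[-0.01359307 -0.14253075 12.42152846]
```

View pics/k.png

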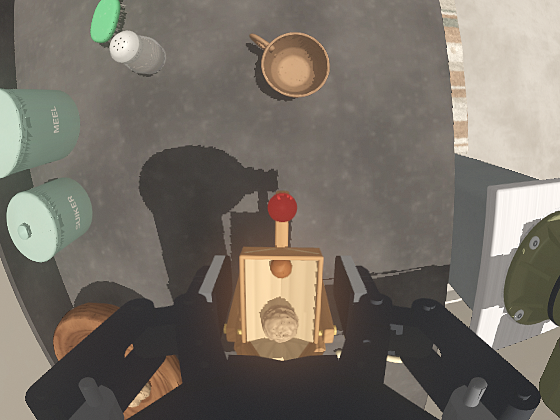

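The knob is at (282,207), agreeing with earlier fixes at (0.455,-0.211). Both nuts are in the tray at (280,322) and (281,268). I'm descending onto the knob.

>>> send_rows(fingers=[5,5,5,5,5,5,5,5,5,5], offset=[[0,-0.1,0.5],[0,0,1.5],[0,0,2],[0,0,2.5],[0,0,2.5],[0,0,1.7],[0,0,1],[0,0,0.6],[0,0,0],[0,0,0]], delta_rot=[[0,0,0],[0,0,0],[0,0,0],[0,0,0],[0,0,0],[0,0,0],[0,0,0],[0,0,0],[0,0,0],[0,0,0]])

```text
time: 12.9
position: [0.4561, -0.2115, 0.1232]
ee_rot: [0.0, -0.664, 0.748, -0.001]
force: [0.2, 0.0, 0.0]
gripper_width: 0.0499
finger_force: 0.0
```

>>> send_rows(fingers=[4.5,4,3.5,3,2.5,2,2,2,2,2], offset=[[0,0,0],[0,0,0],[0,0,0],[0,0,0],[0,0,0],[0,0,0],[0,0,0],[0,0,0],[0,0,0],[0,0,0]], delta_rot=[[0,0,0],[0,0,0],[0,0,0],[0,0,0],[0,0,0],[0,0,0],[0,0,0],[0,0,0],[0,0,0],[0,0,0]])

```text
time: 13.73
position: [0.4542, -0.2113, 0.1229]
ee_rot: [-0.001, -0.663, 0.748, 0.001]
force: [-7.9, 2.3, 5.8]
gripper_width: 0.0211
finger_force: 47.3
```

>>> send_rows(fingers=[2,2,2,2,2,2,2,2,2,2], offset=[[-0.07,0,-0.67],[-0.1,0,-0.67],[-0.13,0,-0.66],[-0.17,0,-0.66],[-0.2,0,-0.65],[-0.23,0,-0.64],[-0.26,0,-0.62],[-0.29,0,-0.61],[-0.32,0,-0.6],[-0.35,0,-0.58]], delta_rot=[[0,0,0],[0,0,0],[0,0,0],[0,0,0],[0,0,0],[0,0,0],[0,0,0],[0,0,0],[0,0,0],[0,0,0]])

```text
time: 14.57
position: [0.4572, -0.1884, 0.1843]
ee_rot: [-0.001, -0.664, 0.748, 0.003]
force: [-5.1, 4.9, -5.2]
gripper_width: 0.0211
finger_force: 45.8
```

>>> send_rows(fingers=[2,2,2,2,2,2,2,2,2,2], offset=[[-0.38,0,-0.56],[-0.41,0,-0.54],[-0.43,0,-0.52],[0,0,0],[0,0,0],[0,0,0],[0,0,0],[0,0,0],[0,0,0],[0,0,0]], delta_rot=[[0,0,0],[0,0,0],[0,0,0],[0,0,0],[0,0,0],[0,0,0],[0,0,0],[0,0,0],[0,0,0],[0,0,0]])

```text
time: 15.4
position: [0.4589, -0.1765, 0.2001]
ee_rot: [-0.0, -0.664, 0.748, 0.003]
force: [-3.4, 5.0, -6.2]
gripper_width: 0.021
finger_force: 45.5
```

```bash
python3 - <<'E'
from h import *
a=snap('scene','m.png'); b=snap('side','n.png'); w=snap('wrist','o.png')
cv2.imwrite('pics/p.png',cv2.cvtColor(np.vstack([np.hstack([cv2.resize(b['image'][150:290,200:400],(400,280)),cv2.resize(a['image'][170:290,200:360],(373,280))]),cv2.resize(w['image'],(773,580))[280:580]]),cv2.COLOR_RGB2BGR))
E
```

```text
(no output)
```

View pics/p.png

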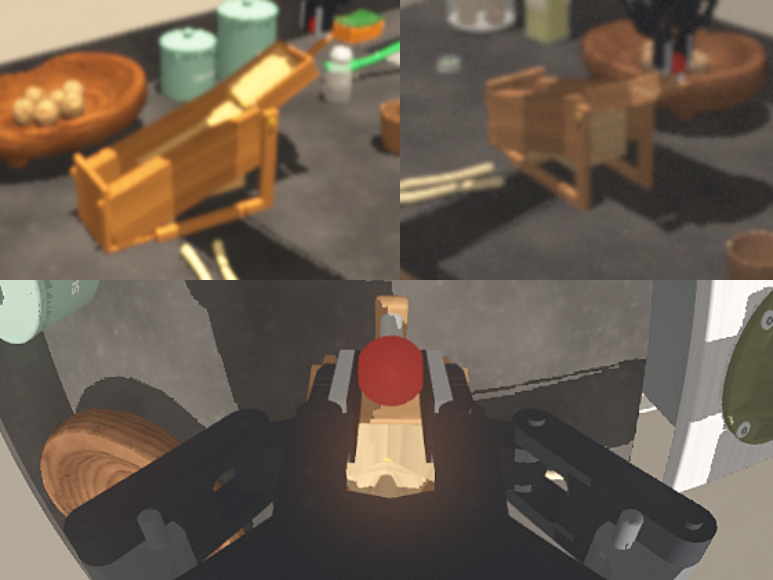

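The tray is tipped, still pinched at the knob, and it looks empty with no nut on the visible ramp. I'm letting it down along the same arc.

>>> send_rows(fingers=[2,2,2,2,2,2,2,2,2,2], offset=[[0.43,0,0.52],[0.41,0,0.54],[0.38,0,0.56],[0.35,0,0.58],[0.32,0,0.6],[0.29,0,0.61],[0.26,0,0.62],[0.23,0,0.64],[0.2,0,0.65],[0.17,0,0.66]], delta_rot=[[0,0,0],[0,0,0],[0,0,0],[0,0,0],[0,0,0],[0,0,0],[0,0,0],[0,0,0],[0,0,0],[0,0,0]])

```text
time: 16.38
position: [0.4545, -0.2097, 0.1427]
ee_rot: [-0.002, -0.663, 0.749, 0.0]
force: [-7.9, -8.3, 2.9]
gripper_width: 0.0203
finger_force: 46.1
```

>>> send_rows(fingers=[2,2,2,2,2,2.3,2.7,3.2,4,5], offset=[[0.13,0,0.66],[0.1,0,0.67],[0.07,0,0.6],[0,0,0],[0,0,0],[0,0,0],[0,0,0],[0,0,0],[0,0,0],[0,0,0]], delta_rot=[[0,0,0],[0,0,0],[0,0,0],[0,0,0],[0,0,0],[0,0,0],[0,0,0],[0,0,0],[0,0,0],[0,0,0]])

```text
time: 17.22
position: [0.4562, -0.211, 0.1232]
ee_rot: [0.0, -0.664, 0.748, -0.0]
force: [-1.2, -0.7, 0.2]
gripper_width: 0.0494
finger_force: 0.0
```

>>> send_rows(fingers=[5,5,5,5,5,5,5,5,5,5], offset=[[0,0,-0.3],[0,0,-1],[0,0,-2],[0,0,-3],[0,0,-3],[0,0,-3],[-1,0,-1],[-2,0,0],[-2,0,0],[-2,0,0]], delta_rot=[[0,0,0],[0,0,0],[0,0,0],[0,0,0],[0,0,0],[0,0,0],[0,0,0],[0,0,0],[0,0,0],[0,0,0]])

```text
time: 18.05
position: [0.4643, -0.1409, 0.257]
ee_rot: [0.001, -0.663, 0.748, -0.0]
force: [0.3, 0.7, 0.5]
gripper_width: 0.0499
finger_force: 0.0
```

>>> send_rows(fingers=[5,5,5,5,5,5,5,5,5,5], offset=[[-2,0,0],[-2,0,0],[-1,0,0],[0,0,0],[0,0,0],[0,0,0],[0,0,0],[0,0,0],[0,0,0],[0,0,0]], delta_rot=[[0,0,0],[0,0,0],[0,0,0],[0,0,0],[0,0,0],[0,0,0],[0,0,0],[0,0,0],[0,0,0],[0,0,0]])

```text
time: 18.88
position: [0.47, -0.0925, 0.2559]
ee_rot: [-0.0, -0.663, 0.748, 0.0]
force: [-0.2, -0.1, -0.1]
gripper_width: 0.0499
finger_force: 0.0
```

```bash
python3 - <<'E'
from h import *
a=snap('scene','q.png'); b=snap('side','s.png'); w=snap('wrist','t.png')
cv2.imwrite('pics/u.png',cv2.cvtColor(np.vstack([np.hstack([cv2.resize(b['image'][150:290,200:400],(400,280)),cv2.resize(a['image'][170:290,200:360],(373,280))]),cv2.resize(w['image'][150:380,50:530],(773,310))]),cv2.COLOR_RGB2BGR))
E
```

```text
(no output)
```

View pics/u.png

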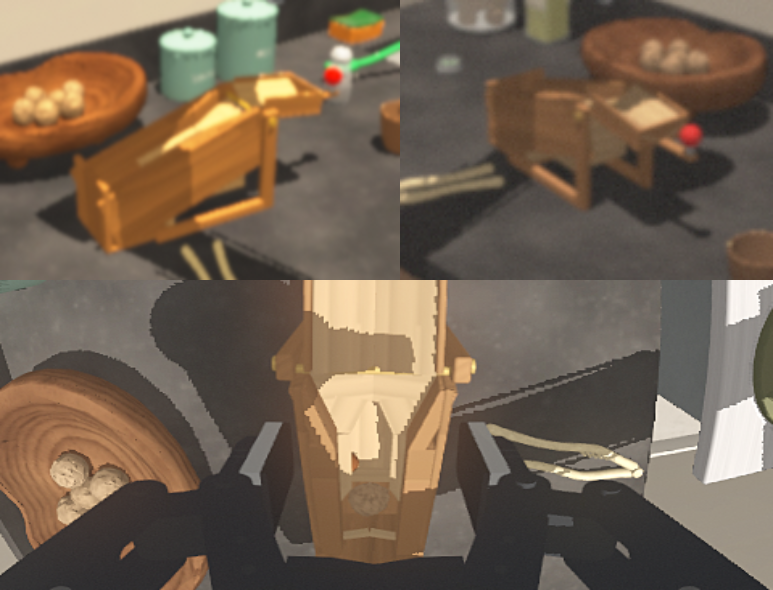

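The tray is down and empty. The walnut shows at (370,490) in the crop, low end of the ramp, with a bit of hazelnut at (352,460) in the slot. I'll check by ray where they lie.

```bash
python3 - <<'E'
from h import *
w=np.load('pics/t.png.npz')
for n,u,v,zs in (('wal',280,306,(.025,.06,.08,.1)),('haz',268.5,283.5,(.055,.09))):
  for z in zs:
    p=onz(w,u,v,z,True)-[.471,-.076,0]; print(n,z,'sorter x %.3f y %.3f'%(p[0]*.122+p[1]*.9925,-p[0]*.9925+p[1]*.122))
E
```

```text
wal 0.025 sorter x 0.159 y -0.005
wal 0.06 sorter x 0.136 y -0.005
wal 0.08 sorter x 0.122 y -0.005
wal 0.1 sorter x 0.109 y -0.005
haz 0.055 sorter x 0.106 y -0.019
haz 0.09 sorter x 0.086 y -0.017
```

>>> send_rows(fingers=[5,5,5,5,5,5,5,5,5,5], offset=[[-2,0,-1],[-3,0,-1],[-3,0,-1],[-3,0,0],[-3,0,0],[-3,0,0],[-2,0,0],[-1,0,0],[0,0,0],[0,0,0]], delta_rot=[[0,0,0],[0,0,0],[0,0,0],[0,0,0],[0,0,0],[0,0,0],[0,0,0],[0,0,0],[0,0,0],[0,0,0]])

```text
time: 19.87
position: [0.494, 0.1063, 0.2859]
ee_rot: [-0.0, -0.664, 0.748, -0.0]
force: [-0.8, -0.4, 0.6]
gripper_width: 0.0498
finger_force: 0.0
```

```bash
python3 - <<'E'
from h import *
w=snap('wrist','v.png'); cv2.imwrite('pics/x.png',cv2.cvtColor(cv2.resize(w['image'][40:400,160:420],(430,595)),cv2.COLOR_RGB2BGR))
E
```

```text
(no output)
```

View pics/x.png

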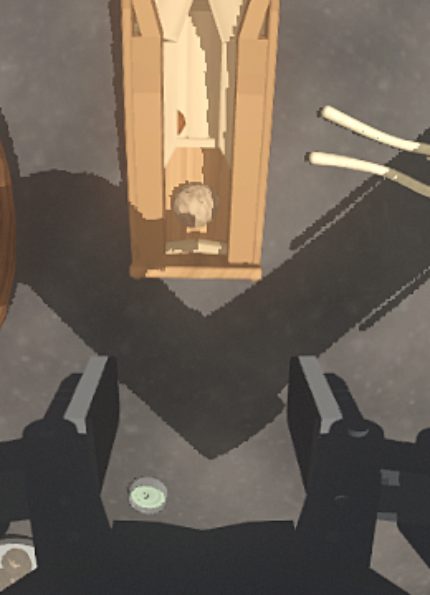

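The walnut is at (195,204) in the wide hole, with the hazelnut partly visible at (182,122) in the pocket under the slot. I'll triangulate the heights before handing in.

```bash
python3 - <<'E'
from h import *
t=np.load('pics/t.png.npz');v=np.load('pics/v.png.npz')
p,e=tri(ray(t,280,306,True),ray(v,277.9,163.4,True)); q=p-[.471,-.076,0]
print(p,e,'sorter x %.3f'%(q[0]*.122+q[1]*.9925))
p,e=tri(ray(t,268.5,283.5,True),ray(v,160+181*260/430,40+122*360/595,True)); print('haz',p,e)
E
```

```text
[0.49876078 0.09648798 0.00208219] 0.002230326079595744 sorter x 0.175
haz [0.5020648  0.0302125  0.04989843] 0.002323996867043103
```

Both nuts are low: the walnut is on the wide-hole pocket floor and the hazelnut is at z ≈ 0.05 in the slot pocket. Handing in.

```bash
python3 -c "
from plant import r
print(r.finish_job())"
```

```text
the job is handed in; nothing more can be done
None
```

The job is handed in: the camera check put the walnut in the wide-hole pocket and the hazelnut in the narrow-slot pocket. The tray is back down, and I saw no sign of the tea light, salt shaker or cup having moved.

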